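# Seat a pipe foot in the corner of a welding fixture

### The job

Push the pipe foot across the welding fixture until its base plate sits home in the corner, one long edge flat and tight against the long stop bar and one short edge tight against the short stop bar, ready for tacking. Slide it with gentle fingertip pushes, without gripping, lifting, tipping or knocking it, leave it there untouched, and do not disturb the coupling, spray can, wash bottle or wire brush.

Things in the scene. Friction and masses are not known exactly. Their poses are not given: they have to be found in the camera images.
- fixture: Fixed dark steel welding fixture plate on the bench, 300 x 300 x 12 mm, with flush 16 mm holes (nothing catches in them) and two bright stop bars bolted on top. Origin: centre of its underside, on the bench; x points to the long bar, y to the short bar, z up. It stands turned by up to 0.3 rad. With the foot home, the foot's origin is at (80, 70, 12) mm in this frame.
- long_bar (a point): Middle of the long stop bar's inner face, at its foot: (120, -20, 12) mm in the fixture's frame, axes as the fixture's. The bar runs along y, 250 mm long (y -145 to +105), 25 mm wide, 25 mm high; its cap screws, 17 mm wide, stand 9 mm above it. A foot pushed askew into it jams on its corner instead of swinging square.
- short_bar (a point): Middle of the short stop bar's inner face, at its foot: (55, 120, 12) mm in the fixture's frame, axes as the fixture's. The bar runs along x, 90 mm long (x 10 to 100), 25 mm wide, 25 mm high, with the same cap screws.
- foot: Loose steel pipe foot on the fixture plate, 0.68 to 0.98 kg: base plate 80 (its x) x 100 (its y) x 10 mm, with an upright rusty pipe stub, 48 mm outside diameter, 4 mm wall, at its centre from 10 to 60 mm above the underside (weld bead for looks). Origin: centre of the underside, z up. Starts turned up to 0.4 rad from the fixture. Slides at 3 to 7 N.
- coupling: Bystander: loose steel pipe coupling, a plain ring 44 mm across and 45 mm high, standing on the fixture plate near its (-x, +y) corner. Origin: centre of its underside.
- spray_can: Bystander: red and yellow spray can on the bench beside the fixture (on the side away from the short bar), 53 mm across, 158 mm high. Origin: centre of its underside.
- wash_bottle: Bystander: amber plastic squeeze bottle with white nozzle on the bench beyond the short bar, 68 mm across, 190 mm high. Origin: centre of its underside.
- wire_brush: Bystander: wooden wire brush lying on the bench bristles up, 260 x 28 mm, 36 mm high, beside the fixture on the spray can's side. Origin: centre of the underside; x along its length, bristles on the +x half.
Not all that is in view belongs to the job. Of the things that look like the foot, the largest one is meant.

How it is judged:
At the end, for the whole second after the job is handed in: The foot lies flat on the fixture plate at rest, its base plate within 2 mm of both stop bars (measured at its centre) and square to them within 0.02 rad (x of foot in the frame of fixture between 0.078 and 0.083 m and y of foot in the frame of fixture between 0.068 and 0.073 m and z of foot in the frame of fixture between 0.009 and 0.015 m and angle between the x axis of foot and the x axis of fixture, either way round below 0.02 rad and angle between foot's own z axis and vertical below 0.03 rad and linear speed of foot below 0.005 m/s); the robot touches nothing.
It fails at once if the foot is lifted more than 5 mm off the fixture plate or tipped by more than 0.12 rad (z of foot in the frame of fixture above 0.017 m or angle between foot's own z axis and vertical above 0.12 rad).
It fails at once if the foot is gripped: the fingers stand astride it or its pipe wall, the TCP within 26 mm of the pipe's axis and lower than 75 mm above its underside, and press on it with more than 32 N (horizontal distance between the grasp point and foot below 0.026 m and z of the grasp point in the frame of foot below 0.075 m and contact force between the fingers and foot above 32 N).
It fails at once if the foot is rammed: the fingers press on it with more than 70 N (contact force between the fingers and foot above 70 N).
It fails at once if the foot is knocked: it slides faster than 0.25 m/s (linear speed of foot above 0.25 m/s).
It fails at once if the coupling, spray can, wash bottle or wire brush is shifted by more than 10 mm or tipped over 0.2 rad (distance of any of coupling, spray_can, wash_bottle, wire_brush from where it was at the start of the episode above 0.01 m or angle between any of coupling, spray_can, wash_bottle, wire_brush's own z axis and vertical above 0.2 rad).
It also fails if it takes over 51 s, if anything falls off the work surface, if the arm or the gripper's body presses on something with over 40 N, if the wrist force passes 120 N, or if a joint passes its speed limit or range.

### The arm

A 7-joint arm with a two-finger parallel gripper is mounted at the origin on the work surface. World frame = base frame: x ahead of the robot, y to its left, z up, the work surface at z = 0. Lengths are in m, angles in rad, forces in N, time in s.
With the tool pointing down it reaches from about 0.4 to 0.85 m from the base axis. Payload 10.4 kg.
Tool frame: the origin (TCP) lies between the finger pads, 19 mm behind the fingertips; this is the grasp point; z points along the fingers, y is the line along which they close (so a half turn about z gives the same grasp; the last joint's range is limited). The gripper opens to 85 mm and grips with 20 to 120 N. Pads are 22 mm wide; open, the fingers measure 114 mm over their backs; the gripper's body (76 mm by 85 mm) begins 54 mm behind the grasp point. The pads swing forward as they close: fully open they stand 13 mm farther back than shut.
Start: joints at [1.188, 0.332, -0.065, 1.46, 0.022, 1.35, -0.088], TCP at [0.22, -0.585, 0.25] pointing down, gripper open.
Joint ranges: [-2.6, 2.6], [-0.5, 2.12], [-1.47, 1.34], [0.16, 2.42], [-1.27, 4.41], [0.06, 2.06], [-2.6, 2.6]. Speed limits (rad/s): [2.22, 2.22, 2.79, 2.79, 3.14, 3.14, 3.14].

### API

Orientations are given as a unit quaternion [x, y, z, w].
In Python, from workcell import manip, imaging, workorder gives the robot as it stands.
- The arm moves only by the tool jog_arm, never from a script. Its argument "deltas" is a list of rows, each an object with "gripper": the opening, from 0 (shut) to 1 (fully open); "offset": the shift along the tool's x, y, z in m, a list of three; "rotation": the turn, a rotation vector about the tool's x, y, z in degrees, a list of three. In form: [{"gripper": gripper, "offset": [tx, ty, tz], "rotation": [ax, ay, az]}, ...]. A call has 1 to 20 rows; each row shifts and turns the commanded pose from where the row before left it, along the tool's axes as they then stand; what a row does not reach is not made up. A row lasts 1/10 s, in which the tool goes at most 50 mm and 8.59 degrees, less where a joint would pass 70% of its speed; a pose out of reach is approached as far as the arm can. A call with a gripper value outside its range is refused whole. The fingers move at their own pace and stop on an object; "newtons" is the grip in N (left out, the last holds). Time passes only in rows, so rows that do not move let the fingers close. It gives the time, the measured TCP pose, the force, the opening and the grip force at its end, in the units of the state.
- manip.get_obs(): the state, without advancing time (a new reading comes with each control period).
- imaging.camera(name): name is "scene" or "top"; returns the picture (420x560x3 uint8, blue, green, red); there is no depth.
- imaging.camera_model(name): a dict with "camera_matrix" (3x3 intrinsics, pixels), "world_to_cam" (4x4, takes a point from world to camera coordinates). Camera axes: x right, y up, looking along -z (the intrinsics and any distortion apply to the point x, -y, -z); pixel columns grow to the right and rows downward; lengths in m; the calibration is good to about 2 mm. A picture is of the moment at which its call begins. camera_model takes no time and is no camera call.
- workorder.hand_in(): hands the job in; it is judged then, once.
The state is a dict: "clock": time; "joint_pos": joint angles; "joint_velocities": joint speeds; "tau": joint torques, N m; "position": TCP position; "ee_rot": TCP orientation; "ft_force": force on the tool from outside, world axes, zero at the start; "torque": the same for the moment, N m; "grip_width": opening from 0.0 (shut) to 1.0 (fully open); "grasp_force": force on a finger pad.
Only numpy, scipy, OpenCV 4.12 (cv2) and the standard library are available. Lean on these libraries where they do the work, as an engineer would, in place of code of your own. Each camera call takes 0.05 s, during which the arm holds its last target. There are 200 camera calls.

## Working session

There is one attempt and no reset: what is moved stays moved. The work goes in short steps, Python scripts to look and compute and a tool call to move; the robot and the scene stay as the last step left them, time stands still between calls to the robot, and variables do not carry over. Pictures are saved under pics/ and viewed, at most 10 in all, crops included, and the job is handed in when it is done.

Besides the shell and the picture viewer there is one more tool, called as name([rows], argument=value, ...), one row to a line, values as JSON. jog_arm: Moves the arm, as the interface text tells. Its arguments: {"type":"object","properties":{"deltas":{"type":"array","items":{"type":"object","properties":{"gripper":{"type":"number"},"offset":{"type":"array","items":{"type":"number"}},"rotation":{"type":"array","items":{"type":"number"}}}}},"newtons":{"type":"number"}},"required":["deltas"]}

```bash
mkdir -p pics; python3 - <<'E'
from workcell import manip, imaging, workorder
import cv2
for n in("top","scene"):
    cv2.imwrite(f"pics/{n}0.png",cv2.resize(imaging.camera(n),(800,600)))
    m=imaging.camera_model(n);print(n,m)
o=manip.get_obs();print(o)
E
```

```text
top {'camera_matrix': array([[472.50649485,   0.        , 291.91519151],
       [  0.        , 472.50649485, 213.98221233],
       [  0.        ,   0.        ,   1.        ]]), 'world_to_cam': array([[-1.40330226e-02, -9.99901478e-01,  3.30284966e-04,
        -1.24738410e-02],
       [ 9.96158637e-01, -1.39519386e-02,  8.64483258e-02,
        -5.44754460e-01],
       [-8.64352006e-02,  1.54214753e-03,  9.96256281e-01,
        -1.22969656e+00],
       [ 0.00000000e+00,  0.00000000e+00,  0.00000000e+00,
         1.00000000e+00]])}
scene {'camera_matrix': array([[475.68915241,   0.        , 276.50061056],
       [  0.        , 475.68915241, 206.80998828],
       [  0.        ,   0.        ,   1.        ]]), 'world_to_cam': array([[-0.49469863,  0.86898132, -0.01203027,  0.2659842 ],
       [-0.61796739, -0.34199945,  0.70792138,  0.29322936],
       [ 0.61105611,  0.35764205,  0.70618878, -1.54006886],
       [ 0.        ,  0.        ,  0.        ,  1.        ]])}
{'clock': 0.1, 'joint_pos': array([ 1.1884081 ,  0.33281071, -0.06467689,  1.46080485,  0.02158882,
        1.34988437, -0.0884768 ]), 'joint_velocities': array([-0.000659  , -0.00157798, -0.00026546, -0.00233327,  0.00025565,
       -0.00091756,  0.0007146 ]), 'tau': array([ 3.04156674e-03, -6.26742053e+01,  5.00405801e-02, -3.92429888e+01,
        1.63844763e-02,  7.03750789e-03,  3.83248880e-05]), 'position': array([ 0.21993755, -0.58471932,  0.2493192 ]), 'ee_rot': array([ 9.83860942e-01,  1.78933728e-01, -1.32386438e-04, -5.91661323e-04]), 'ft_force': array([-0.03210521,  0.39935312,  0.06213317]), 'torque': array([ 0.03658917,  0.04470389, -0.04814943]), 'grasp_force': 0.0, 'grip_width': 1.0008488450714534}
```

View pics/top0.png

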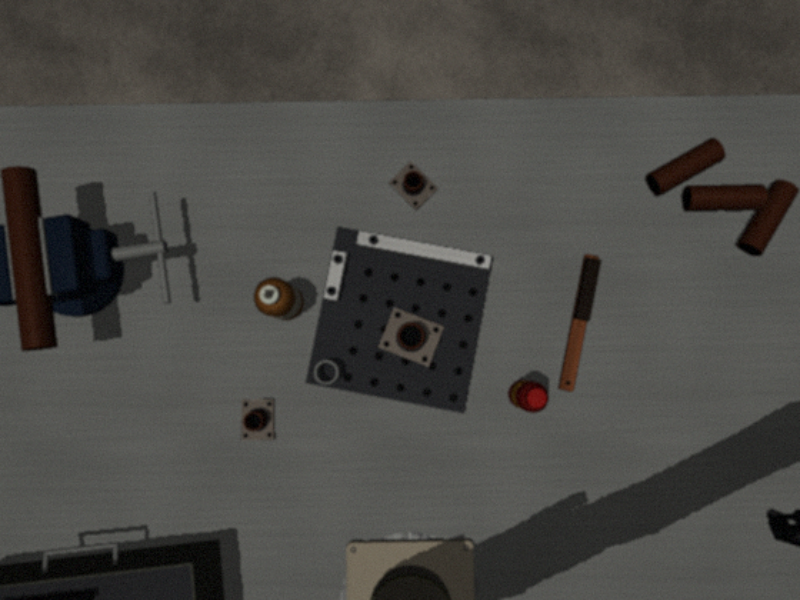

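View pics/scene0.png

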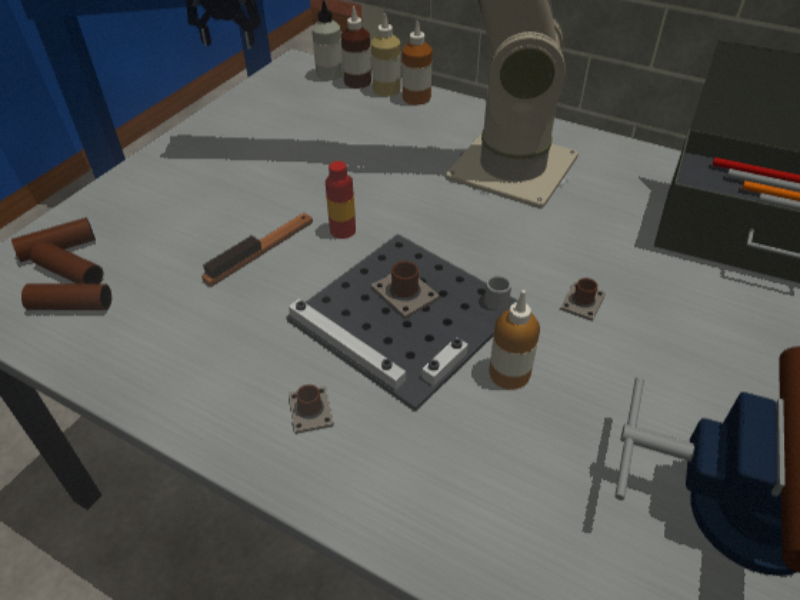

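The top view shows the fixture with corners near (337,228), (493,255), (465,411) and (307,382). The foot is at about (411,337), the coupling at (326,372), the can at (530,396), the bottle at (275,297) and the brush at (580,322). I'll enlarge this area for measuring.

```bash
python3 - <<'E'
import cv2
from workcell import imaging
import numpy as np
im=np.mean([imaging.camera("top") for _ in range(2)],axis=0)
im=np.clip(im*2,0,255).astype(np.uint8)
cv2.imwrite("pics/crop1.png",cv2.resize(im[155:295,205:355],None,fx=4.2,fy=4.2,interpolation=cv2.INTER_CUBIC))
E
```

```text
(no output)
```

View pics/crop1.png

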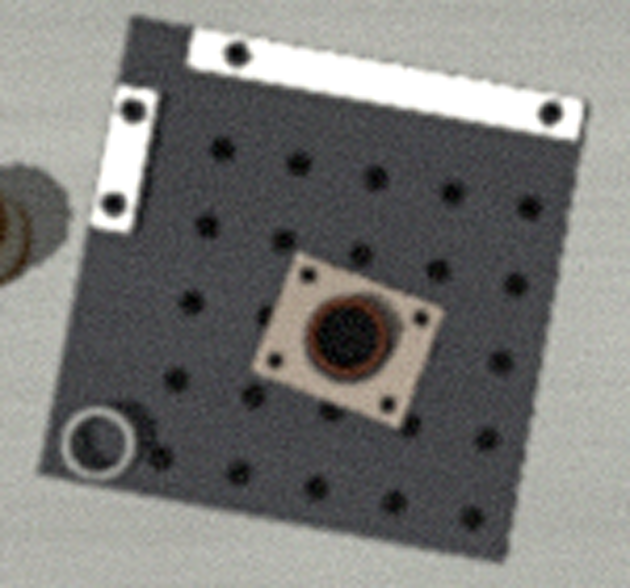

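The enlarged crop shows these points (crop pixels):
- **Plate corners:** (131,15), (588,103), (506,562) and (38,475).
- **Foot base corners:** (300,252), (446,310), (402,430) and (252,372).
- **Coupling:** centre at (99,443).

```bash
cat >h.py <<'E'
import numpy as np, cv2
from workcell import manip, imaging, workorder
from scipy.spatial.transform import Rotation as R
def proj(P,n="top"):
    m=imaging.camera_model(n);W=m["world_to_cam"]
    c=np.atleast_2d(P)@W[:3,:3].T+W[:3,3]; q=(c*[1,-1,-1])@m["camera_matrix"].T
    return q[:,:2]/q[:,2:]
def back(uv,z,n="top"):
    m=imaging.camera_model(n);W=m["world_to_cam"];Ri=W[:3,:3].T
    o=-Ri@W[:3,3];d=(np.c_[np.atleast_2d(uv).astype(float),np.ones(len(np.atleast_2d(uv)))]@np.linalg.inv(m["camera_matrix"]).T*[1,-1,-1])@Ri.T
    return o+d*((z-o[2])/d[:,2:])
def crop(uv,o=(205,155),s=4.2): return np.array(o)+(np.array(uv)+.5)/s-.5
def fit(L,Wd):  # rigid 2D fit local->world
    L=np.array(L,float);Wd=Wd[:,:2];a=L-L.mean(0);b=Wd-Wd.mean(0)
    th=np.arctan2((a[:,0]*b[:,1]-a[:,1]*b[:,0]).sum(),(a*b).sum())
    r=np.array([[np.cos(th),-np.sin(th)],[np.sin(th),np.cos(th)]]);t=Wd.mean(0)-r@L.mean(0)
    return th,t,np.abs(L@r.T+t-Wd).max()
def rot(t): return np.array([[np.cos(t),-np.sin(t)],[np.sin(t),np.cos(t)]])
E
python3 - <<'E'
from h import *
F=back(crop([(131,15),(588,103),(506,562),(38,475)]),.012)
th,t,e=fit([(.15,.15),(.15,-.15),(-.15,-.15),(-.15,.15)],F);print("fix",th,t,e)
f=back(crop([(300,252),(446,310),(402,430),(252,372)]),.022)
p,q,e=fit([(.04,.05),(.04,-.05),(-.04,-.05),(-.04,.05)],f);print("foot",p,q,e,"rel",p-th,rot(th).T@(q-t))
print("home",t+rot(th)@[.08,.07])
for n,c,z in(("coup",(99,443),.057),):print(n,rot(th).T@(back(crop([c]),z)[0,:2]-t))
for n,c,z in(("can",(536/1.4286,397/1.4286),.158),("bot",(268/1.4286,295/1.4286),.19),("brush1",(592/1.4286,256/1.4286),.03),("brush2",(567/1.4286,388/1.4286),.01)):
  w=back([c],z)[0,:2];print(n,w,rot(th).T@(w-t))
o=manip.get_obs();print(R.from_quat(o["ee_rot"]).as_matrix().round(3),o["position"])
E
```

```text
fix -0.20051702421913123 [0.52233027 0.01258411] 0.0016908839643031692
foot -0.3842908014514015 [ 0.48698415 -0.00879841] 0.0007452337285699384 rel -0.18377377723227026 [-0.03037903 -0.02799419]
home [0.61466969 0.06524749]
coup [-0.12125802  0.11017483]
can [ 0.3800615  -0.21260991] [-0.09456499 -0.24901851]
bot [0.55074751 0.22001589] [-0.01346757  0.20893565]
brush1 [ 0.63214411 -0.34666811] [ 0.17916801 -0.33018186]
brush2 [ 0.38837508 -0.29649807] [-0.06970947 -0.32957   ]
[[ 0.936  0.352 -0.   ]
 [ 0.352 -0.936  0.001]
 [-0.    -0.001 -1.   ]] [ 0.21997884 -0.58479676  0.24953712]
```

jog_arm([
  {"gripper":0.5,"offset":[0.0234,-0.0186,0]},
  {"gripper":0.5,"offset":[0.0234,-0.0186,0]},
  {"gripper":0.5,"offset":[0.0234,-0.0186,0]},
  {"gripper":0.5,"offset":[0.0234,-0.0186,0]},
  {"gripper":0.5,"offset":[0.0234,-0.0186,0]},
  {"gripper":0.5,"offset":[0.0234,-0.0186,0]},
  {"gripper":0.5,"offset":[0.0234,-0.0186,0]},
  {"gripper":0.5,"offset":[0.0234,-0.0186,0]},
  {"gripper":0.5,"offset":[0.0234,-0.0186,0]},
  {"gripper":0.5,"offset":[0.0234,-0.0186,0]},
  {"gripper":0.5,"offset":[0.0234,-0.0186,0]},
  {"gripper":0.5,"offset":[0.0234,-0.0186,0]},
  {"gripper":0.5,"offset":[0.0234,-0.0186,0]},
  {"gripper":0.5,"offset":[0.0234,-0.0186,0]},
  {"gripper":0.5,"offset":[0.0234,-0.0186,0]},
  {"gripper":0.5,"rotation":[0,0,8]},
  {"gripper":0.5,"rotation":[0,0,8]},
  {"gripper":0.5,"rotation":[0,0,8]},
  {"gripper":0.5,"rotation":[0,0,8.1]},
  {"gripper":0.5},
])

```text
schema error: expected keys gripper, offset, rotation
```

```bash
cat >>h.py <<'E'
TH,T=-.2005,np.array([.52233,.01258])
def st():
    o=manip.get_obs();M=R.from_quat(o["ee_rot"]).as_matrix()
    print("t",o["clock"],"fix xy mm",(rot(TH).T@(o["position"][:2]-T)*1e3).round(1),"z",o["position"][2].round(4),"yaw rel deg",np.degrees(np.arctan2(M[1,0],M[0,0])-TH).round(2),"tilt",M[2].round(4),"F fix",(rot(TH).T@o["ft_force"][:2]).round(1),o["ft_force"][2].round(1),"w",o["grip_width"],"wxy",o["position"].round(4), o["joint_pos"].round(2))
E
python3 -c "
from h import *
st()"
```

```text
t 0.2 fix xy mm [-177.3 -645.6] z 0.2495 yaw rel deg 32.1 tilt [-0.e+00 -8.e-04 -1.e+00] F fix [-0.5  0.1] 0.2 w 0.9994106787157572 wxy [ 0.22   -0.5848  0.2495] [ 1.19  0.33 -0.06  1.46  0.02  1.35 -0.09]
```

jog_arm([
  {"gripper":0.5,"offset":[0.0293,-0.0233,0],"rotation":[0,0,0]},
  {"gripper":0.5,"offset":[0.0293,-0.0233,0],"rotation":[0,0,0]},
  {"gripper":0.5,"offset":[0.0293,-0.0233,0],"rotation":[0,0,0]},
  {"gripper":0.5,"offset":[0.0293,-0.0233,0],"rotation":[0,0,0]},
  {"gripper":0.5,"offset":[0.0293,-0.0233,0],"rotation":[0,0,0]},
  {"gripper":0.5,"offset":[0.0293,-0.0233,0],"rotation":[0,0,0]},
  {"gripper":0.5,"offset":[0.0293,-0.0233,0],"rotation":[0,0,0]},
  {"gripper":0.5,"offset":[0.0293,-0.0233,0],"rotation":[0,0,0]},
  {"gripper":0.5,"offset":[0.0293,-0.0233,0],"rotation":[0,0,0]},
  {"gripper":0.5,"offset":[0.0293,-0.0233,0],"rotation":[0,0,0]},
  {"gripper":0.5,"offset":[0.0293,-0.0233,0],"rotation":[0,0,0]},
  {"gripper":0.5,"offset":[0.0293,-0.0233,0],"rotation":[0,0,0]},
  {"gripper":0.5,"offset":[0,0,0],"rotation":[0,0,8]},
  {"gripper":0.5,"offset":[0,0,0],"rotation":[0,0,8]},
  {"gripper":0.5,"offset":[0,0,0],"rotation":[0,0,8]},
  {"gripper":0.5,"offset":[0,0,0],"rotation":[0,0,8.1]},
  {"gripper":0.5,"offset":[0,0,0],"rotation":[0,0,0]},
  {"gripper":0.5,"offset":[0,0,0],"rotation":[0,0,0]},
])

```text
clock: 2.0
position: [0.4507, -0.1995, 0.25]
ee_rot: [0.995, -0.098, -0.0, 0.0]
ft_force: [-0.2, 0.0, 0.2]
grip_width: 0.5
grasp_force: 0.0
```

```bash
python3 -c "
from h import *
st()"
```

```text
t 2.0 fix xy mm [ -28.  -222.1] z 0.25 yaw rel deg 0.25 tilt [-1.e-04  1.e-04 -1.e+00] F fix [-0.2 -0. ] 0.2 w 0.5000657406610425 wxy [ 0.4507 -0.1995  0.25  ] [ 0.71  0.06 -0.4   1.78  0.03  1.3  -1.46]
```

jog_arm([
  {"gripper":0.5,"offset":[-0.0128,-0.0323,0],"rotation":[0,0,0.25]},
  {"gripper":0.5,"offset":[-0.0128,-0.0323,0],"rotation":[0,0,0]},
  {"gripper":0.5,"offset":[-0.0128,-0.0323,0],"rotation":[0,0,0]},
  {"gripper":0.5,"offset":[-0.0128,-0.0323,0],"rotation":[0,0,0]},
  {"gripper":0.5,"offset":[-0.0128,-0.0323,0],"rotation":[0,0,0]},
  {"gripper":0.5,"offset":[-0.0128,-0.0323,0],"rotation":[0,0,0]},
  {"gripper":0.5,"offset":[0,0,0.038],"rotation":[0,0,0]},
  {"gripper":0.5,"offset":[0,0,0.038],"rotation":[0,0,0]},
  {"gripper":0.5,"offset":[0,0,0.038],"rotation":[0,0,0]},
  {"gripper":0.5,"offset":[0,0,0.038],"rotation":[0,0,0]},
  {"gripper":0.5,"offset":[0,0,0.038],"rotation":[0,0,0]},
  {"gripper":0.5,"offset":[0,0,0],"rotation":[0,0,0]},
  {"gripper":0.5,"offset":[0,0,0],"rotation":[0,0,0]},
])

```text
clock: 3.3
position: [0.4149, 0.0061, 0.0607]
ee_rot: [0.995, -0.101, -0.0, -0.0]
ft_force: [0.4, 0.2, 0.3]
grip_width: 0.501
grasp_force: 0.0
```

```bash
python3 -c "
from h import *
st()
cv2.imwrite('pics/s1.png',cv2.resize(np.clip(imaging.camera('scene')[130:330,180:400]*1.6,0,255).astype(np.uint8),None,fx=3,fy=3,interpolation=2))"
```

```text
t 3.3 fix xy mm [-104.   -27.8] z 0.0607 yaw rel deg -0.11 tilt [-9.e-04 -4.e-04 -1.e+00] F fix [0.4 0.3] 0.3 w 0.5009982787174628 wxy [0.4149 0.0061 0.0607] [ 0.5   0.14 -0.64  2.16  0.11  0.87 -1.98]
```

View pics/s1.png

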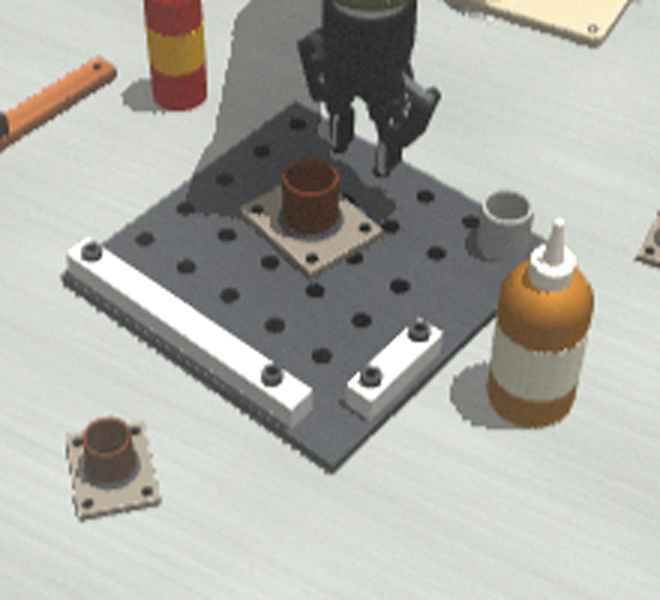

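The fingertips, at about (338,150) and (380,172), hang behind the foot's near edge, clear of the foot and the coupling. Next I'll lower until they touch the plate.

jog_arm([
  {"gripper":0.5,"offset":[0,0,0.01],"rotation":[0,0,0.1]},
  {"gripper":0.5,"offset":[0,0,0.01],"rotation":[0,0,0]},
  {"gripper":0.5,"offset":[0,0,0.002],"rotation":[0,0,0]},
  {"gripper":0.5,"offset":[0,0,0.002],"rotation":[0,0,0]},
  {"gripper":0.5,"offset":[0,0,0],"rotation":[0,0,0]},
])

```text
clock: 3.85
position: [0.4148, 0.0059, 0.0359]
ee_rot: [0.995, -0.103, -0.0, 0.0]
ft_force: [-0.3, 0.2, -0.2]
grip_width: 0.498
grasp_force: 0.0
```

jog_arm([
  {"gripper":0.5,"offset":[0,0,0.001],"rotation":[0,0,-0.3]},
  {"gripper":0.5,"offset":[0,0,0.001],"rotation":[0,0,0]},
  {"gripper":0.5,"offset":[0,0,0],"rotation":[0,0,0]},
])

```text
clock: 4.15
position: [0.4148, 0.0058, 0.034]
ee_rot: [0.995, -0.1, 0.0, 0.0]
ft_force: [-0.5, -0.4, 0.5]
grip_width: 0.501
grasp_force: 0.0
```

```bash
python3 -c "
from h import *
st()"
```

```text
t 4.15 fix xy mm [-104.  -28.] z 0.034 yaw rel deg -0.05 tilt [ 1.e-04  1.e-04 -1.e+00] F fix [-0.4 -0.5] 0.5 w 0.5008990597848524 wxy [0.4148 0.0058 0.034 ] [ 0.48  0.2  -0.63  2.18  0.16  0.81 -2.03]
```

jog_arm([
  {"gripper":0.5,"offset":[0,0,0.001],"rotation":[0,0,0]},
  {"gripper":0.5,"offset":[0,0,0.001],"rotation":[0,0,0]},
  {"gripper":0.5,"offset":[0,0,0.001],"rotation":[0,0,0]},
  {"gripper":0.5,"offset":[0,0,0],"rotation":[0,0,0]},
])

```text
clock: 4.55
position: [0.4147, 0.0058, 0.0309]
ee_rot: [0.995, -0.1, -0.0, 0.0]
ft_force: [0.7, 0.8, 0.8]
grip_width: 0.501
grasp_force: 0.0
```

jog_arm([
  {"gripper":0.5,"offset":[0,0,0.001],"rotation":[0,0,0]},
  {"gripper":0.5,"offset":[0,0,0.001],"rotation":[0,0,0]},
  {"gripper":0.5,"offset":[0,0,0],"rotation":[0,0,0]},
])

```text
clock: 4.85
position: [0.4148, 0.0058, 0.029]
ee_rot: [0.995, -0.101, 0.0, 0.0]
ft_force: [-0.1, -0.5, 0.2]
grip_width: 0.5
grasp_force: 0.0
```

jog_arm([
  {"gripper":0.5,"offset":[0,0,0.001],"rotation":[0,0,0]},
  {"gripper":0.5,"offset":[0,0,0.001],"rotation":[0,0,0]},
  {"gripper":0.5,"offset":[0,0,0],"rotation":[0,0,0]},
])

```text
clock: 5.15
position: [0.415, 0.0058, 0.0287]
ee_rot: [0.995, -0.101, -0.0, 0.001]
ft_force: [-15.8, -0.4, 40.3]
grip_width: 0.502
grasp_force: 20.4
```

jog_arm([
  {"gripper":0.5,"offset":[0,0,-0.005],"rotation":[0,0,0]},
  {"gripper":0.5,"offset":[0,0,0],"rotation":[0,0,0]},
  {"gripper":0.5,"offset":[0.004,0,0],"rotation":[0,0,0]},
  {"gripper":0.5,"offset":[0.003,0,0],"rotation":[0,0,0]},
  {"gripper":0.5,"offset":[0.003,0,0],"rotation":[0,0,0]},
  {"gripper":0.5,"offset":[0.003,0,0],"rotation":[0,0,0]},
  {"gripper":0.5,"offset":[0.003,0,0],"rotation":[0,0,0]},
  {"gripper":0.5,"offset":[0.003,0,0],"rotation":[0,0,0]},
  {"gripper":0.5,"offset":[0.003,0,0],"rotation":[0,0,0]},
  {"gripper":0.5,"offset":[0.003,0,0],"rotation":[0,0,0]},
  {"gripper":0.5,"offset":[0.003,0,0],"rotation":[0,0,0]},
  {"gripper":0.5,"offset":[0.003,0,0],"rotation":[0,0,0]},
  {"gripper":0.5,"offset":[0.003,0,0],"rotation":[0,0,0]},
  {"gripper":0.5,"offset":[0.003,0,0],"rotation":[0,0,0]},
  {"gripper":0.5,"offset":[0.003,0,0],"rotation":[0,0,0]},
  {"gripper":0.5,"offset":[0.003,0,0],"rotation":[0,0,0]},
  {"gripper":0.5,"offset":[0.003,0,0],"rotation":[0,0,0]},
  {"gripper":0.5,"offset":[0.003,0,0],"rotation":[0,0,0]},
  {"gripper":0.5,"offset":[0.003,0,0],"rotation":[0,0,0]},
])

```text
clock: 7.05
position: [0.4648, -0.0045, 0.0315]
ee_rot: [0.995, -0.1, -0.001, 0.0]
ft_force: [-5.4, 1.2, 1.8]
grip_width: 0.498
grasp_force: 2.6
```

```bash
python3 -c "
from h import *
st()
cv2.imwrite('pics/s2.png',cv2.resize(np.clip(imaging.camera('scene')[130:330,180:400]*1.6,0,255).astype(np.uint8),None,fx=3,fy=3,interpolation=2))"
```

```text
t 7.05 fix xy mm [-53.  -28.2] z 0.0315 yaw rel deg -0.03 tilt [-2.4e-03  6.0e-04 -1.0e+00] F fix [-5.5  0.1] 1.8 w 0.49831982443608275 wxy [ 0.4648 -0.0045  0.0315] [ 0.46  0.3  -0.6   2.06  0.23  0.84 -2.04]
```

View pics/s2.png

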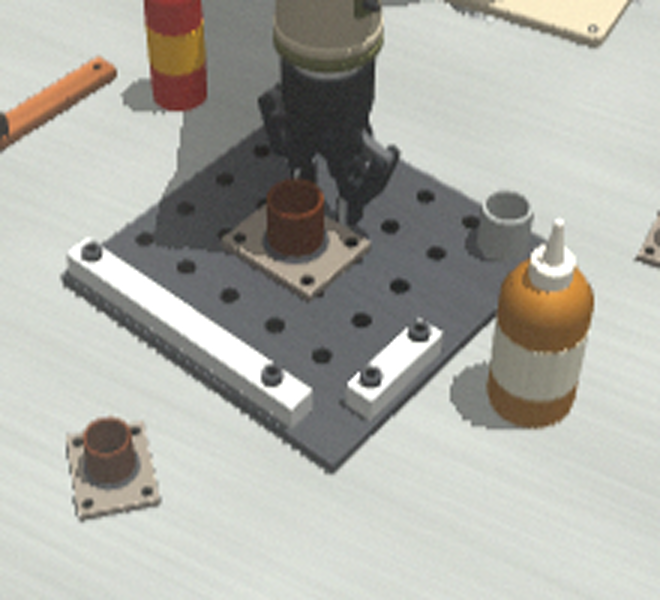

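The foot is being pushed evenly at about 5.5 N. It looks square to the fingers, with its edge along roughly (240,215) to (368,240). I'll keep pushing.

jog_arm([
  {"gripper":0.5,"offset":[0.004,0,0],"rotation":[0,0,0]},
  {"gripper":0.5,"offset":[0.004,0,0],"rotation":[0,0,0]},
  {"gripper":0.5,"offset":[0.004,0,0],"rotation":[0,0,0]},
  {"gripper":0.5,"offset":[0.004,0,0],"rotation":[0,0,0]},
  {"gripper":0.5,"offset":[0.004,0,0],"rotation":[0,0,0]},
  {"gripper":0.5,"offset":[0.004,0,0],"rotation":[0,0,0]},
  {"gripper":0.5,"offset":[0.004,0,0],"rotation":[0,0,0]},
  {"gripper":0.5,"offset":[0.004,0,0],"rotation":[0,0,0]},
  {"gripper":0.5,"offset":[0.004,0,0],"rotation":[0,0,0]},
  {"gripper":0.5,"offset":[0.004,0,0],"rotation":[0,0,0]},
  {"gripper":0.5,"offset":[0.004,0,0],"rotation":[0,0,0]},
  {"gripper":0.5,"offset":[0.004,0,0],"rotation":[0,0,0]},
  {"gripper":0.5,"offset":[0.004,0,0],"rotation":[0,0,0]},
  {"gripper":0.5,"offset":[0.004,0,0],"rotation":[0,0,0]},
  {"gripper":0.5,"offset":[0.004,0,0],"rotation":[0,0,0]},
  {"gripper":0.5,"offset":[0.004,0,0],"rotation":[0,0,0]},
  {"gripper":0.5,"offset":[0.003,0,0],"rotation":[0,0,0]},
  {"gripper":0.5,"offset":[0,0,0],"rotation":[0,0,0]},
])

```text
clock: 8.9
position: [0.5321, -0.0181, 0.0322]
ee_rot: [0.995, -0.101, 0.001, -0.0]
ft_force: [-1.1, -0.1, 0.2]
grip_width: 0.5
grasp_force: 0.3
```

```bash
python3 -c "
from h import *
st()"
```

```text
t 8.9 fix xy mm [ 15.7 -28.1] z 0.0322 yaw rel deg -0.06 tilt [ 1.e-03 -2.e-04 -1.e+00] F fix [-1.  -0.3] 0.2 w 0.500388262155188 wxy [ 0.5321 -0.0181  0.0322] [ 0.43  0.43 -0.56  1.89  0.28  0.9  -2.04]
```

jog_arm([
  {"gripper":0.5,"offset":[-0.015,0,0],"rotation":[0,0,0]},
  {"gripper":0.5,"offset":[0,0,-0.03],"rotation":[0,0,0]},
  {"gripper":0.5,"offset":[0,0,-0.03],"rotation":[0,0,0]},
  {"gripper":0.5,"offset":[0,0.027,0],"rotation":[0,0,0]},
  {"gripper":0.5,"offset":[0,0.027,0],"rotation":[0,0,0]},
  {"gripper":0.5,"offset":[0,0.027,0],"rotation":[0,0,0]},
  {"gripper":0.5,"offset":[0.033,0,0],"rotation":[0,0,0]},
  {"gripper":0.5,"offset":[0.033,0,0],"rotation":[0,0,0]},
  {"gripper":0.5,"offset":[0,0,0],"rotation":[0,0,-8]},
  {"gripper":0.5,"offset":[0,0,0],"rotation":[0,0,-8]},
  {"gripper":0.5,"offset":[0,0,0],"rotation":[0,0,-8]},
  {"gripper":0.5,"offset":[0,0,0],"rotation":[0,0,-8]},
  {"gripper":0.5,"offset":[0,0,0],"rotation":[0,0,-8]},
  {"gripper":0.5,"offset":[0,0,0],"rotation":[0,0,-8]},
  {"gripper":0.5,"offset":[0,0,0],"rotation":[0,0,-8]},
  {"gripper":0.5,"offset":[0,0,0],"rotation":[0,0,-8]},
  {"gripper":0.5,"offset":[0,0,0],"rotation":[0,0,-8]},
  {"gripper":0.5,"offset":[0,0,0],"rotation":[0,0,-8]},
  {"gripper":0.5,"offset":[0,0,0],"rotation":[0,0,-8]},
  {"gripper":0.5,"offset":[0,0,0],"rotation":[0,0,-2]},
])

```text
clock: 10.9
position: [0.566, -0.1079, 0.0926]
ee_rot: [0.773, 0.634, 0.001, 0.001]
ft_force: [0.1, -0.5, -0.2]
grip_width: 0.496
grasp_force: 0.0
```

```bash
python3 -c "
from h import *
st()
im=np.clip(imaging.camera('top')*2.,0,255).astype(np.uint8)
cv2.imwrite('pics/t2.png',cv2.resize(im[155:295,205:355],None,fx=4.2,fy=4.2,interpolation=2))"
```

```text
t 10.9 fix xy mm [  66.8 -109.4] z 0.0926 yaw rel deg 90.22 tilt [ 1.0e-04  2.1e-03 -1.0e+00] F fix [ 0.2 -0.5] -0.2 w 0.4963678770223371 wxy [ 0.566  -0.1079  0.0926] [ 0.77  0.5  -0.82  1.73  0.4   1.09 -0.38]
```

View pics/t2.png

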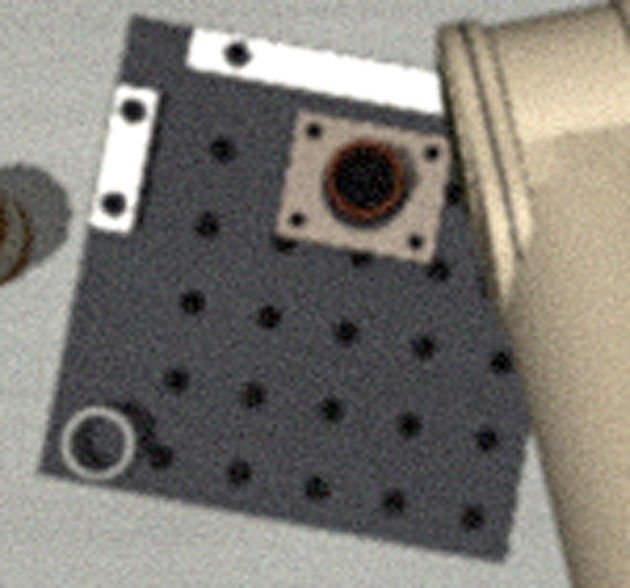

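The foot now sits square below the long bar, with corners at (298,108), (452,142), (434,265) and (274,235). The gripper is to its right.

```bash
python3 -c "
from h import *
p,q,e=fit([(.04,.05),(.04,-.05),(-.04,-.05),(-.04,.05)],back(crop([(298,108),(452,142),(434,265),(274,235)]),.022))
print(p-TH,rot(TH).T@(q-T),e)"
```

```text
-0.0014695773444442228 [ 0.06692268 -0.01892129] 0.002280994813673075
```

jog_arm([
  {"gripper":0.5,"offset":[0,0,0.03],"rotation":[0,0,0.2]},
  {"gripper":0.5,"offset":[0,0,0.02],"rotation":[0,0,0]},
  {"gripper":0.5,"offset":[0,0,0.01],"rotation":[0,0,0]},
  {"gripper":0.5,"offset":[0.01,0,0],"rotation":[0,0,0]},
  {"gripper":0.5,"offset":[0.01,0,0],"rotation":[0,0,0]},
  {"gripper":0.5,"offset":[0.003,0,0],"rotation":[0,0,0]},
  {"gripper":0.5,"offset":[0.003,0,0],"rotation":[0,0,0]},
  {"gripper":0.5,"offset":[0.003,0,0],"rotation":[0,0,0]},
  {"gripper":0.5,"offset":[0.003,0,0],"rotation":[0,0,0]},
  {"gripper":0.5,"offset":[0.004,0,0],"rotation":[0,0,0]},
  {"gripper":0.5,"offset":[0.004,0,0],"rotation":[0,0,0]},
  {"gripper":0.5,"offset":[0.004,0,0],"rotation":[0,0,0]},
  {"gripper":0.5,"offset":[0.004,0,0],"rotation":[0,0,0]},
  {"gripper":0.5,"offset":[0.004,0,0],"rotation":[0,0,0]},
  {"gripper":0.5,"offset":[0.004,0,0],"rotation":[0,0,0]},
  {"gripper":0.5,"offset":[0.004,0,0],"rotation":[0,0,0]},
])

```text
clock: 12.55
position: [0.5777, -0.051, 0.0326]
ee_rot: [0.776, 0.63, -0.001, 0.001]
ft_force: [-1.5, -6.3, 5.0]
grip_width: 0.5
grasp_force: 3.3
```

```bash
python3 -c "
from h import *
st()"
```

```text
t 12.55 fix xy mm [ 66.9 -51.3] z 0.0326 yaw rel deg 89.62 tilt [-0.0028  0.0011 -1.    ] F fix [-0.2 -6.5] 5.0 w 0.4995167747884778 wxy [ 0.5777 -0.051   0.0326] [ 0.63  0.58 -0.78  1.76  0.48  1.   -0.54]
```

jog_arm([
  {"gripper":0.5,"offset":[0.004,0,0],"rotation":[0,0,-0.2]},
  {"gripper":0.5,"offset":[0.004,0,0],"rotation":[0,0,0]},
  {"gripper":0.5,"offset":[0.004,0,0],"rotation":[0,0,0]},
  {"gripper":0.5,"offset":[0.004,0,0],"rotation":[0,0,0]},
  {"gripper":0.5,"offset":[0.004,0,0],"rotation":[0,0,0]},
  {"gripper":0.5,"offset":[0.004,0,0],"rotation":[0,0,0]},
  {"gripper":0.5,"offset":[0.004,0,0],"rotation":[0,0,0]},
  {"gripper":0.5,"offset":[0.004,0,0],"rotation":[0,0,0]},
  {"gripper":0.5,"offset":[0.004,0,0],"rotation":[0,0,0]},
  {"gripper":0.5,"offset":[0.004,0,0],"rotation":[0,0,0]},
  {"gripper":0.5,"offset":[0.004,0,0],"rotation":[0,0,0]},
  {"gripper":0.5,"offset":[0.004,0,0],"rotation":[0,0,0]},
  {"gripper":0.5,"offset":[0.002,0,0],"rotation":[0,0,0]},
  {"gripper":0.5,"offset":[0,0,0],"rotation":[0,0,0]},
])

```text
clock: 13.95
position: [0.5879, -0.0014, 0.0325]
ee_rot: [0.775, 0.632, -0.0, 0.001]
ft_force: [-0.8, -4.7, 3.3]
grip_width: 0.497
grasp_force: 2.2
```

```bash
python3 -c "
from h import *
st()"
```

```text
t 13.95 fix xy mm [67.  -0.7] z 0.0325 yaw rel deg 89.86 tilt [-0.002   0.0012 -1.    ] F fix [ 0.1 -4.7] 3.3 w 0.4966957595790375 wxy [ 0.5879 -0.0014  0.0325] [ 0.54  0.6  -0.78  1.74  0.49  1.01 -0.63]
```

jog_arm([
  {"gripper":0.5,"offset":[0.0015,0,0],"rotation":[0,0,-0.1]},
  {"gripper":0.5,"offset":[0.0015,0,0],"rotation":[0,0,0]},
  {"gripper":0.5,"offset":[0.0015,0,0],"rotation":[0,0,0]},
  {"gripper":0.5,"offset":[0.0015,0,0],"rotation":[0,0,0]},
  {"gripper":0.5,"offset":[0.001,0,0],"rotation":[0,0,0]},
  {"gripper":0.5,"offset":[0.001,0,0],"rotation":[0,0,0]},
])

```text
clock: 14.55
position: [0.5894, 0.0059, 0.0325]
ee_rot: [0.775, 0.632, -0.001, 0.001]
ft_force: [-1.7, -6.1, 4.6]
grip_width: 0.505
grasp_force: 3.5
```

```bash
python3 -c "
from h import *
st()"
```

```text
t 14.55 fix xy mm [67.   6.8] z 0.0325 yaw rel deg 89.94 tilt [-0.0026  0.001  -1.    ] F fix [-0.4 -6.3] 4.6 w 0.5045132676250477 wxy [0.5894 0.0059 0.0325] [ 0.52  0.6  -0.78  1.73  0.49  1.01 -0.64]
```

jog_arm([
  {"gripper":0.5,"offset":[0.0007,0,0],"rotation":[0,0,0]},
  {"gripper":0.5,"offset":[0.0007,0,0],"rotation":[0,0,0]},
  {"gripper":0.5,"offset":[0.0006,0,0],"rotation":[0,0,0]},
])

```text
clock: 14.85
position: [0.5897, 0.0076, 0.0325]
ee_rot: [0.775, 0.632, -0.001, 0.001]
ft_force: [-2.0, -8.2, 5.5]
grip_width: 0.498
grasp_force: 4.4
```

jog_arm([
  {"gripper":0.5,"offset":[0.0006,0,0],"rotation":[0,0,0]},
  {"gripper":0.5,"offset":[0.0006,0,0],"rotation":[0,0,0]},
])

```text
clock: 15.05
position: [0.5897, 0.0077, 0.0324]
ee_rot: [0.775, 0.632, -0.002, 0.002]
ft_force: [-3.0, -11.2, 8.0]
grip_width: 0.498
grasp_force: 6.1
```

jog_arm([
  {"gripper":0.5,"offset":[0.0006,0,0],"rotation":[0,0,0]},
  {"gripper":0.5,"offset":[0.0006,0,0],"rotation":[0,0,0]},
  {"gripper":0.5,"offset":[0,0,0],"rotation":[0,0,0]},
])

```text
clock: 15.35
position: [0.5898, 0.0078, 0.0324]
ee_rot: [0.775, 0.632, -0.002, 0.002]
ft_force: [-5.1, -14.6, 9.3]
grip_width: 0.5
grasp_force: 7.1
```

```bash
python3 -c "
from h import *
st()"
```

```text
t 15.35 fix xy mm [67.   8.7] z 0.0324 yaw rel deg 89.84 tilt [-6.e-03  1.e-04 -1.e+00] F fix [ -2.1 -15.4] 9.3 w 0.5003398153863797 wxy [0.5898 0.0078 0.0324] [ 0.52  0.61 -0.78  1.73  0.5   1.01 -0.65]
```

jog_arm([
  {"gripper":0.5,"offset":[-0.01,0,0],"rotation":[0,0,0]},
  {"gripper":0.5,"offset":[-0.01,0,0],"rotation":[0,0,0]},
  {"gripper":0.5,"offset":[0,0,-0.03],"rotation":[0,0,0]},
  {"gripper":0.5,"offset":[0,0,-0.03],"rotation":[0,0,0]},
  {"gripper":0.5,"offset":[0,-0.033,0],"rotation":[0,0,0]},
  {"gripper":0.5,"offset":[0,-0.032,0],"rotation":[0,0,0]},
  {"gripper":0.5,"offset":[0.025,0,0],"rotation":[0,0,0]},
  {"gripper":0.5,"offset":[0.025,0,0],"rotation":[0,0,0]},
  {"gripper":0.5,"offset":[0.025,0,0],"rotation":[0,0,0]},
  {"gripper":0.5,"offset":[0,0,0],"rotation":[0,0,8]},
  {"gripper":0.5,"offset":[0,0,0],"rotation":[0,0,8]},
  {"gripper":0.5,"offset":[0,0,0],"rotation":[0,0,8]},
  {"gripper":0.5,"offset":[0,0,0],"rotation":[0,0,8]},
  {"gripper":0.5,"offset":[0,0,0],"rotation":[0,0,8]},
  {"gripper":0.5,"offset":[0,0,0],"rotation":[0,0,8]},
  {"gripper":0.5,"offset":[0,0,0],"rotation":[0,0,8]},
  {"gripper":0.5,"offset":[0,0,0],"rotation":[0,0,8]},
  {"gripper":0.5,"offset":[0,0,0],"rotation":[0,0,8]},
  {"gripper":0.5,"offset":[0,0,0],"rotation":[0,0,8]},
  {"gripper":0.5,"offset":[0,0,0],"rotation":[0,0,8]},
])

```text
clock: 17.35
position: [0.5369, 0.0791, 0.0919]
ee_rot: [0.996, -0.085, -0.0, -0.0]
ft_force: [0.3, 0.3, 0.0]
grip_width: 0.498
grasp_force: 0.0
```

```bash
python3 -c "
from h import *
st()
im=np.clip(imaging.camera('top')*2.,0,255).astype(np.uint8)
cv2.imwrite('pics/t3.png',cv2.resize(im[155:295,205:355],None,fx=4.2,fy=4.2,interpolation=2))"
```

```text
t 17.35 fix xy mm [ 1.  68.1] z 0.0919 yaw rel deg 1.73 tilt [-1.e-04 -5.e-04 -1.e+00] F fix [0.2 0.4] 0.0 w 0.49772523200304064 wxy [0.5369 0.0791 0.0919] [ 0.29  0.37 -0.61  1.83  0.24  1.02 -2.15]
```

View pics/t3.png

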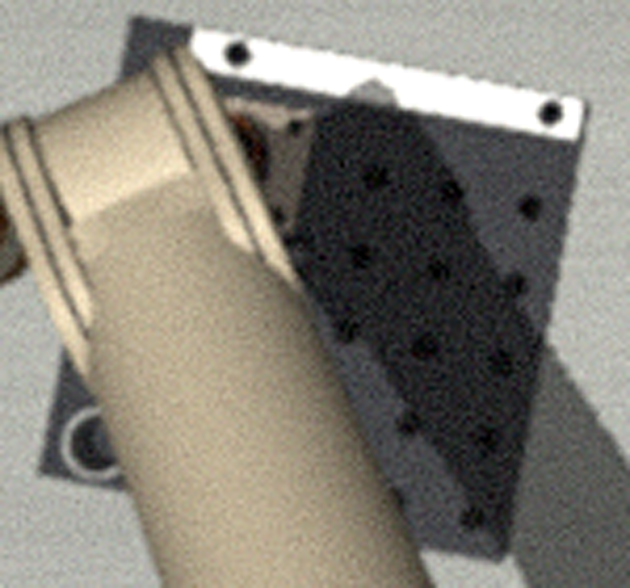

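The arm hides most of the foot. Its right edge shows near (300,170). Before lowering I'll check the wrist's clearance to the bottle in the scene view.

```bash
python3 -c "
from h import *
cv2.imwrite('pics/s3.png',cv2.resize(np.clip(imaging.camera('scene')[60:330,160:440]*1.6,0,255).astype(np.uint8),None,fx=2.2,fy=2.2,interpolation=2))"
```

```text
(no output)
```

View pics/s3.png

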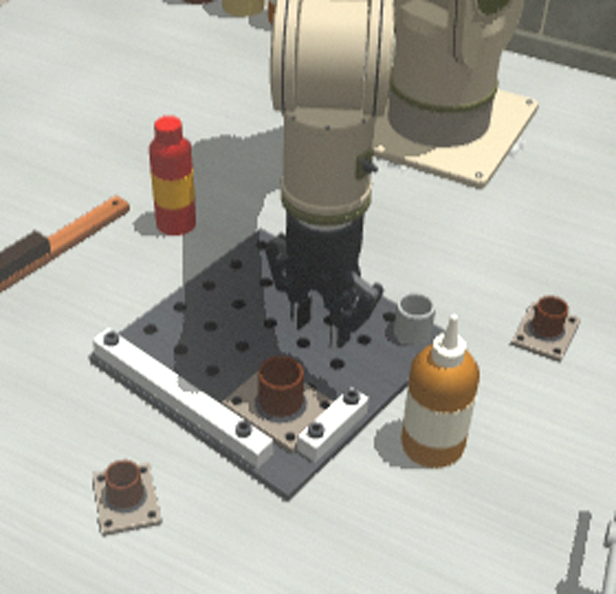

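The wrist sits well above and clear of the bottle and coupling. The foot lies against the short bar at about (290,400) and is still short of the long bar.

jog_arm([
  {"gripper":0.5,"offset":[0,0,0.03],"rotation":[0,0,1.7]},
  {"gripper":0.5,"offset":[0,0,0.02],"rotation":[0,0,0]},
  {"gripper":0.5,"offset":[0,0,0.0095],"rotation":[0,0,0]},
  {"gripper":0.5,"offset":[0.003,0,0],"rotation":[0,0,0]},
  {"gripper":0.5,"offset":[0.003,0,0],"rotation":[0,0,0]},
  {"gripper":0.5,"offset":[0.003,0,0],"rotation":[0,0,0]},
  {"gripper":0.5,"offset":[0.003,0,0],"rotation":[0,0,0]},
  {"gripper":0.5,"offset":[0.003,0,0],"rotation":[0,0,0]},
  {"gripper":0.5,"offset":[0.002,0,0],"rotation":[0,0,0]},
  {"gripper":0.5,"offset":[0.002,0,0],"rotation":[0,0,0]},
  {"gripper":0.5,"offset":[0.001,0,0],"rotation":[0,0,0]},
])

```text
clock: 18.55
position: [0.5553, 0.0754, 0.0323]
ee_rot: [0.995, -0.097, -0.002, 0.0]
ft_force: [-8.8, 0.4, 5.8]
grip_width: 0.499
grasp_force: 4.0
```

```bash
python3 -c "
from h import *
st()"
```

```text
t 18.55 fix xy mm [19.8 68.1] z 0.0323 yaw rel deg 0.38 tilt [-0.0031  0.0013 -1.    ] F fix [-8.7 -1.3] 5.8 w 0.49870587014867135 wxy [0.5553 0.0754 0.0323] [ 0.25  0.48 -0.56  1.82  0.31  0.93 -2.21]
```

jog_arm([
  {"gripper":0.5,"offset":[0.0015,0,0],"rotation":[0,0,0.3]},
  {"gripper":0.5,"offset":[0.0015,0,0],"rotation":[0,0,0]},
  {"gripper":0.5,"offset":[0.0015,0,0],"rotation":[0,0,0]},
  {"gripper":0.5,"offset":[0.0015,0,0],"rotation":[0,0,0]},
  {"gripper":0.5,"offset":[0.001,0,0],"rotation":[0,0,0]},
])

```text
clock: 19.05
position: [0.5624, 0.0742, 0.0324]
ee_rot: [0.995, -0.099, -0.001, 0.0]
ft_force: [-6.2, 1.6, 3.5]
grip_width: 0.503
grasp_force: 3.2
```

```bash
python3 -c "
from h import *
st()"
```

```text
t 19.05 fix xy mm [27.  68.4] z 0.0324 yaw rel deg 0.09 tilt [-2.4e-03  8.0e-04 -1.0e+00] F fix [-6.4  0.3] 3.5 w 0.5027676141753312 wxy [0.5624 0.0742 0.0324] [ 0.25  0.49 -0.56  1.8   0.32  0.94 -2.21]
```

jog_arm([
  {"gripper":0.5,"offset":[0.0007,0,0],"rotation":[0,0,0]},
  {"gripper":0.5,"offset":[0.0007,0,0],"rotation":[0,0,0]},
  {"gripper":0.5,"offset":[0.0006,0,0],"rotation":[0,0,0]},
])

```text
clock: 19.35
position: [0.564, 0.0739, 0.0323]
ee_rot: [0.995, -0.099, -0.002, 0.0]
ft_force: [-9.1, 0.8, 7.0]
grip_width: 0.502
grasp_force: 5.0
```

jog_arm([
  {"gripper":0.5,"offset":[0.0007,0,0],"rotation":[0,0,0]},
  {"gripper":0.5,"offset":[0.0007,0,0],"rotation":[0,0,0]},
  {"gripper":0.5,"offset":[0.0006,0,0],"rotation":[0,0,0]},
])

```text
clock: 19.65
position: [0.5642, 0.074, 0.0321]
ee_rot: [0.995, -0.099, -0.003, 0.001]
ft_force: [-18.3, 2.3, 14.5]
grip_width: 0.501
grasp_force: 9.4
```

jog_arm([
  {"gripper":0.5,"offset":[0.0007,0,0],"rotation":[0,0,0]},
  {"gripper":0.5,"offset":[0.0007,0,0],"rotation":[0,0,0]},
  {"gripper":0.5,"offset":[0,0,0],"rotation":[0,0,0]},
])

```text
clock: 19.95
position: [0.5643, 0.074, 0.0319]
ee_rot: [0.995, -0.099, -0.005, 0.001]
ft_force: [-23.1, 1.6, 16.5]
grip_width: 0.495
grasp_force: 11.3
```

```bash
python3 -c "
from h import *
st()"
```

```text
t 19.95 fix xy mm [28.9 68.6] z 0.0319 yaw rel deg 0.15 tilt [-0.0091  0.0026 -1.    ] F fix [-23.   -3.1] 16.5 w 0.4949721693183584 wxy [0.5643 0.074  0.0319] [ 0.25  0.5  -0.56  1.79  0.32  0.95 -2.21]
```

jog_arm([
  {"gripper":0.5,"offset":[-0.006,0,0],"rotation":[0,0,0]},
  {"gripper":0.5,"offset":[-0.016,0,0],"rotation":[0,0,0]},
  {"gripper":0.5,"offset":[0,0,-0.04],"rotation":[0,0,0]},
  {"gripper":0.5,"offset":[0,0,-0.04],"rotation":[0,0,0]},
  {"gripper":0.5,"offset":[0,0,-0.04],"rotation":[0,0,0]},
  {"gripper":0.5,"offset":[0,0,-0.04],"rotation":[0,0,0]},
  {"gripper":0.5,"offset":[0,0,-0.04],"rotation":[0,0,0]},
  {"gripper":0.5,"offset":[0,0.04,0],"rotation":[0,0,0]},
  {"gripper":0.5,"offset":[0,0.04,0],"rotation":[0,0,0]},
  {"gripper":0.5,"offset":[0,0.04,0],"rotation":[0,0,0]},
  {"gripper":0.5,"offset":[0,0.04,0],"rotation":[0,0,0]},
  {"gripper":0.5,"offset":[0,0.04,0],"rotation":[0,0,0]},
  {"gripper":0.5,"offset":[0,0.04,0],"rotation":[0,0,0]},
  {"gripper":0.5,"offset":[0,0,0],"rotation":[0,0,0]},
  {"gripper":0.5,"offset":[0,0,0],"rotation":[0,0,0]},
])

```text
clock: 21.45
position: [0.4996, -0.1588, 0.2327]
ee_rot: [0.995, -0.101, 0.0, 0.0]
ft_force: [-0.8, 0.2, 0.3]
grip_width: 0.498
grasp_force: 0.0
```

```bash
python3 -c "
from h import *
st()
im=np.clip(np.mean([imaging.camera('top') for _ in range(3)],axis=0)*2.,0,255).astype(np.uint8)
cv2.imwrite('pics/t4.png',cv2.resize(im[155:230,205:305],None,fx=7,fy=7,interpolation=2))"
```

```text
t 21.45 fix xy mm [  11.9 -172.5] z 0.2327 yaw rel deg -0.06 tilt [ 6.e-04  0.e+00 -1.e+00] F fix [-0.8  0. ] 0.3 w 0.49829443330881473 wxy [ 0.4996 -0.1588  0.2327] [ 0.65  0.15 -0.47  1.73  0.07  1.27 -1.61]
```

View pics/t4.png

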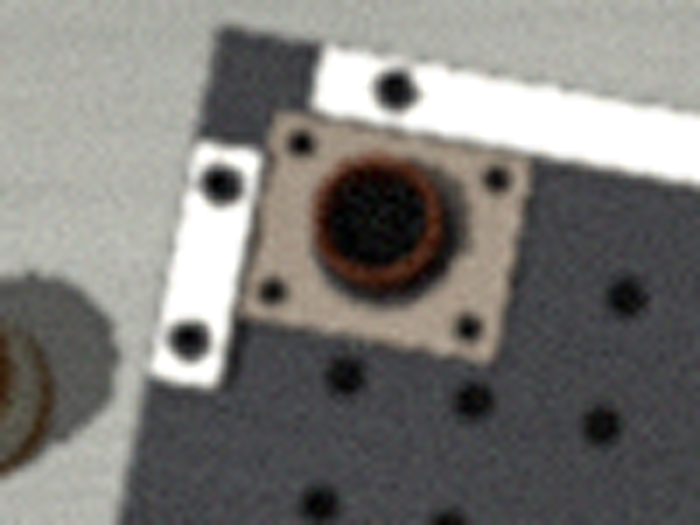

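The foot is in the corner, with plate corners at about (270,112), (532,155), (494,360) and (243,315). It looks flush with both bars. I'll check the numbers.

```bash
python3 -c "
from h import *
L=np.array([(.04,.05),(.04,-.05),(-.04,-.05),(-.04,.05)])
w=back(crop([(270,112),(532,155),(494,360),(243,315)],(205,155),7),.022)
p,q,e=fit(L,w);print(p-TH,rot(TH).T@(q-T),e)
H=np.c_[(L+[.08,.07])@rot(TH).T+T,np.full(4,.022)]
print((proj(H)-[205,155]+.5)*7-.5)
# bar inner top edges predicted and foot bottom on them
B=np.array([(.01,.12),(.1,.12),(.12,.105),(.12,-.1)])
print((proj(np.c_[B@rot(TH).T+T,np.full(4,.037)])-[205,155]+.5)*7-.5)
"
```

```text
0.02326960862920882 [0.08030442 0.07014049] 0.002117367775767362
[[276.60108116 110.11585853]
 [533.43936969 158.09462364]
 [493.98076998 362.84112411]
 [235.80344921 314.34748294]]
[[215.69393399 387.75426481]
 [262.32646134 154.48042098]
 [311.55621869 110.30342053]
 [845.27263621 209.98812216]]
```

```bash
python3 -c "
from h import *
im=np.mean([imaging.camera('top') for _ in range(20)],axis=0).astype(np.float32).mean(2)
def edge(p0,d,s0,s1,n,z,h=.008):  # sample along line p0+d*s, scan +-h along n; subpixel max gradient
    s=np.linspace(s0,s1,60);k=np.linspace(-h,h,81)
    P=np.array(p0)+s[:,None,None]*np.array(d)+k[None,:,None]*np.array(n)
    w=np.c_[P.reshape(-1,2)@rot(TH).T+T,np.full(P.size//2,z)]
    uv=proj(w).reshape(60,81,2).astype(np.float32)
    v=cv2.remap(im,uv[...,0],uv[...,1],cv2.INTER_CUBIC)
    v=cv2.GaussianBlur(v,(0,0),4)
    g=np.abs(np.diff(v,axis=1))**3;c=(k[:-1]+k[1:])/2
    o=(g*c).sum(1)/g.sum(1)
    for _ in range(3):
        a=np.polyfit(s,o,1);r=o-np.polyval(a,s);m=np.abs(r)<=2*r.std()+1e-9;s,o=s[m],o[m]
    return 'slope %.4f mid mm %.2f rms %.2f'%(a[0],np.polyval(a,(s0+s1)/2)*1e3,r.std()*1e3)
X,Y=(1,0),(0,1)
print('foot -x edge',edge((.04,0),Y,.025,.115,X,.022))
print('foot -y edge',edge((0,.02),X,.045,.115,Y,.022))
print('long bar outer',edge((.145,0),Y,-.05,.10,X,.037))
print('long bar inner',edge((.12,0),Y,-.1,.0,X,.037))
print('short bar outer',edge((0,.145),X,.015,.095,Y,.037))
print('plate -x',edge((-.15,0),Y,-.02,.08,X,.012))
print('plate +y',edge((0,.15),X,-.08,.005,Y,.012))
"
```

```text
foot -x edge slope -0.0008 mid mm 0.55 rms 0.68
foot -y edge slope -0.0071 mid mm 0.86 rms 0.44
long bar outer slope 0.0011 mid mm -0.61 rms 0.16
long bar inner slope 0.0012 mid mm -0.49 rms 0.03
short bar outer slope -0.0097 mid mm -1.79 rms 1.80
plate -x slope 0.0032 mid mm 0.40 rms 0.08
plate +y slope -0.0004 mid mm 0.31 rms 0.07
```

```bash
python3 -c "
from workcell import workorder
print(workorder.hand_in())"
```

```text
the job is handed in; nothing more can be done
None
```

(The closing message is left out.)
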